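# Unlock the folding stay and shut the spares chest

### The job

The spares chest stands open, its lid propped by a locked folding stay. Without gripping it, gently lift the stay's knee by its cross bar from underneath until it is just past centre, leaving the lid standing; then lower the stiff lid gently by pushing on the lid itself and press it fully home against its stop with about 15 N for a second, so that it seats. Force nothing, leave the tin, carton and bin alone, and let go.

Things in the scene. Friction and masses are not known exactly. Their poses are not given: they have to be found in the camera images.
- chest: Grey painted steel spares chest, open top, fixed to the bench, 200 (x) by 260 (y) by 150 mm high; origin at the centre of its underside; x points from the hinge side to the front, y to the side that carries the stay, z up. The hinge is along the rim on its -x side (towards the robot), so the open lid leans away from the robot.
- lid_hinge (a point): Middle of the lid's hinge axis, at (-100, 0, 154) mm in the chest's frame; the axis runs along the chest's y.
- lid_edge (a point): Middle of the lid's free edge, on its outer face. The lid is a grey flat steel plate 206 mm long from the hinge axis, 260 mm wide, 8 mm thick (outer face 4 mm above the hinge axis' plane), 0.35 to 0.7 kg; x of this point points from the hinge to the free edge, z out of the outer face. Its stop is set by hand: shut, its outer face lies 158 mm above the bench at the hinge and 158 to 170 mm (unknown) at the free edge.
- lid (a joint): Lid angle from its rigid stop, wherever that is set: 0 shut, 1.24 to 1.32 standing open as found. The hinge is stiff (0.9 N m of friction): the lid stays at any angle once the stay is unlocked and needs a push of about 2 to 8 N square to its outer face some 160 mm from the hinge; press it down for the last millimetres too, slowly, until the force rises at the stop (10 N for 0.3 s seats it, over 22 N strains it).
- knee (a joint): Bend of the stay's knee: -0.16 to -0.10 locked (as found, on its stop), 0 dead centre (arm and link in line), positive once past centre; it grows to about 2.1 as the lid shuts. While it is below 0 the lid cannot be pushed down.
- stay_arm: Lower arm of the folding stay, a steel flat bar 90 mm long, 16 mm wide, 4 mm thick, outside the chest's +y side; origin at its foot pivot, x along it to the knee, it turns about the chest's y. Its knee end carries the cross bar. A thinner link 130 mm long joins the knee to a pin on the lid's +y edge 85 mm from the hinge. Lifting it over centre takes 3 to 6 N square to it; far past centre it drags the lid and takes more; it bends above 12 N.
- stay_foot (a point): Foot pivot of the stay, at (65, 137, 69) mm in the chest's frame.
- knee_bar (a point): A point on the axis of the cross bar at the knee, 30 mm from its free end: round steel bar, 12 mm thick, along the chest's y from 137 to 237 mm (this point lies at y = 207 mm, 77 mm clear of the lid's edge). It travels on a circle of 90 mm about the foot pivot: as found it is about 64 mm nearer the hinge and 63 mm above the foot, and rises upwards and away from the hinge (about 45 degrees); dead centre comes after 8 mm of travel.
- tin: Loose blue tin, 66 mm across, 100 mm high, upright; origin at the centre of its underside. Leave alone.
- carton: Loose brown carton 100 by 70 by 80 mm high; origin at the centre of its underside. Leave alone.
- bin: Loose blue open bin 150 by 100 by 60 mm high with two small steel parts; origin at the centre of its underside. Leave alone.

How it is judged (in metres and radians):
On the way, in this order (a step that is already met when the one before it is completed fails the run):
1. the knee is past centre (over 0.12 rad) while the lid still stands (over 1.15 rad) (value of joint knee above 0.12 rad and value of joint lid above 1.15 rad), for 0.2 s.
2. the lid is home on its stop (under 0.008 rad) and pressed there with over 10 N (value of joint lid below 0.008 rad and contact force between the fingers and chest above 10 N), for 0.3 s.
At the end, for the whole second after the job is handed in: The lid is fully home (within 0.008 rad of shut, 1.6 mm at its free edge) and at rest with the stay folded past centre; tin, carton and bin stand within 20 mm of where they were (value of joint lid below 0.008 rad and value of joint knee above 1 rad and not (velocity of joint lid above 0.03 rad/s) and not (velocity of joint lid below -0.03 rad/s) and distance of each of tin, carton, bin from where it was at the start of the episode below 0.02 m); the robot touches nothing.
It fails at once if the stay is forced or gripped: over 12 N between the robot's fingers and the stay's arm or cross bar (contact force between the fingers and stay_arm above 12 N).
It fails at once if the chest, lid or stay is forced: over 22 N from the fingers (contact force between the fingers and chest above 22 N).
It fails at once if the lid is dragged down by the stay: over 2 N between the fingers and the stay once the lid is below 1.0 rad (contact force between the fingers and stay_arm above 2 N and value of joint lid below 1 rad).
It fails at once if the lid is slammed: it shuts faster than 1.2 rad/s (velocity of joint lid below -1.2 rad/s).
It fails at once if a bystander is knocked over 20 mm away (distance of any of tin, carton, bin from where it was at the start of the episode above 0.02 m).
It also fails if it takes over 72 s, if anything falls off the work surface, if the arm or the gripper's body presses on something with over 40 N, if the wrist force passes 120 N, or if a joint passes its speed limit or range.

### The arm

A 6-joint arm with a two-finger parallel gripper is mounted at the origin on the work surface. World frame = base frame: x ahead of the robot, y to its left, z up, the work surface at z = 0. Lengths are in m, angles in degrees, forces in N, time in s.
With the tool pointing down it reaches from about 0.3 to 0.75 m from the base axis. Payload 8.5 kg.
Tool frame: the origin (TCP) lies midway between the tips of the shut fingers; the grasp point (between the pads) lies 19 mm behind it; z points along the fingers, y is the direction in which the jaws open and shut (so a half turn about z gives the same grasp; the last joint's range is limited). The gripper opens to 85 mm and grips with 20 to 120 N. Pads are 22 mm wide; open, the fingers measure 114 mm over their backs; the gripper's body (76 mm by 85 mm) begins 54 mm behind the grasp point. The pads swing forward as they close: fully open they stand 13 mm farther back than shut.
Start: joints at [57.852, 21.807, 74.336, -0, 83.858, -12.336], TCP at [0.186, 0.517, 0.231] pointing down, gripper open.
Joint ranges: [-178.18, 178.18], [-50.72, 133.34], [12.68, 142.11], [-81.47, 261.47], [9.98, 163.14], [-165.26, 165.26]. Speed limits (degrees/s): [136.94, 136.94, 180, 180, 180, 180].

### API

Orientations are given as a 3x3 rotation matrix whose columns are the frame's x, y, z axes.
In Python, from rig import status, eyes, env gives the robot as it stands. The module is installed in compiled form; this text tells all that it offers.
- The arm moves only by the tool play_rows, never from a script. Its argument "targets" is text: rows parted by semicolons, each of 5 numbers parted by spaces: the shift along the tool's x, y, z in m, then the turn about the tool's z in rad, then the closure, from 0 (fully open) to 1 (shut). A call has 1 to 5 rows; each row is the pose to reach, as a shift and turn from the pose commanded when the call began, along the tool's axes at that moment; what a row does not reach only later rows make up. A row lasts 1/10 s, in which the tool goes at most 50 mm and 8.59 degrees, less where a joint would pass 70% of its speed; a pose out of reach is approached as far as the arm can. A call with a gripper value outside its range is refused whole. The fingers move at their own pace and stop on an object; "force" is the grip in N (left out, the last holds). Time passes only in rows, so rows that repeat a pose let the fingers close. It gives the time, the measured TCP pose, the force and the opening at its end, in the units of the state.
- status.observe(): the state, without advancing time (a new reading comes with each control period).
- eyes.get_image(name): name is "side" or "top"; returns a dict with "pixels" (480x640x3 uint8, red, green, blue), "range_z" (480x640 float32, m along the optical axis (not along the pixel's ray), 0 where there is no reading), "mtx" (3x3 intrinsics, pixels), "k1" (the pictures are not rectified: a ray, as slopes to the right and down, at radius r is drawn at 1 + k1 r^2 times it, then the intrinsics apply), "world_to_cam" (4x4, takes a point from world to camera coordinates). Camera axes: x right, y up, looking along -z (the intrinsics and any distortion apply to the point x, -y, -z); pixel columns grow to the right and rows downward; lengths in m; the calibration is good to about 2 mm. A picture is of the moment at which its call begins.
- env.close_job(): hands the job in, once; it reports no verdict.
The state is a dict: "time_s": time; "q": joint angles; "qvel": joint speeds; "joint_efforts": joint torques, N m; "position": TCP position; "tool_rot": TCP orientation; "ft_force": force on the tool from outside, world axes, zero at the start; "wrist_torque": the same for the moment, N m; "grip_width": finger opening in m.
Only numpy, scipy, OpenCV 4.12 (cv2) and the standard library are available. Lean on these libraries where they do the work, as an engineer would, in place of code of your own. Each camera call takes 0.05 s, during which the arm holds its last target.

## Working session

There is one attempt and no reset: what is moved stays moved. The work goes in short steps, Python scripts to look and compute and a tool call to move; the robot and the scene stay as the last step left them, time stands still between calls to the robot, and variables do not carry over. Pictures are saved under pics/ and viewed, and the job is handed in when it is done.

Besides the shell and the picture viewer there is one more tool, called after "Call:" as a command line: name --argument value ..., lists and objects as JSON in quotes. play_rows: Moves the arm, as the interface text tells. Its arguments: {"type":"object","properties":{"targets":{"type":"string"},"force":{"type":"number"}},"required":["targets"]}

```bash
mkdir -p pics; ls; cat > h.py <<'E'
import numpy as np, cv2
from rig import status, eyes, env
def shot(n,f):
    im=eyes.get_image(n); cv2.imwrite('pics/'+f,cv2.cvtColor(im['pixels'],cv2.COLOR_RGB2BGR)); np.savez('pics/'+f[:-4]+'.npz',**im); return im
def load(f): return dict(np.load('pics/'+f+'.npz'))
def cloud(im):
    K=im['mtx'];v,u=np.mgrid[0:480,0:640].astype(float)
    x=(u-K[0,2])/K[0,0];y=(v-K[1,2])/K[1,1]
    r0=np.hypot(x,y);r=r0.copy()
    for _ in range(20): r=r0/(1+float(im['k1'])*r*r)
    s=np.where(r0>0,r/np.maximum(r0,1e-12),1);x*=s;y*=s
    z=im['range_z'].astype(float)
    P=np.stack([x*z,-y*z,-z,np.ones_like(z)],-1)
    W=P@np.linalg.inv(im['world_to_cam']).T
    W=W[...,:3];W[z==0]=np.nan;return W
E
python3 - <<'E'
from h import *
print(status.observe())
for n in('side','top'):
    im=shot(n,n+'0.png');print(n,im['mtx'],im['k1'],np.linalg.inv(im['world_to_cam']).round(3))
E
```

```text
pics
{'time_s': 0.0, 'q': array([ 5.78499968e+01,  2.18384257e+01,  7.43854996e+01, -2.44468255e-04,
        8.38583650e+01, -1.23355287e+01]), 'qvel': array([-0.03250281, -0.03075378, -0.00866084, -0.03620644,  0.03255534,
        0.07522813]), 'joint_efforts': array([-6.64855343e-04, -4.48465168e+01, -2.31273258e+01, -2.13627304e-04,
        4.81740411e-03, -4.76974969e-05]), 'position': array([0.18627223, 0.51717396, 0.23073143]), 'tool_rot': array([[-9.40795205e-01,  3.38974635e-01, -7.60683343e-04],
       [ 3.38975353e-01,  9.40794465e-01, -1.21825766e-03],
       [ 3.02688234e-04, -1.40398387e-03, -9.99998969e-01]]), 'ft_force': array([-0.62171294,  0.3843407 , -0.5449932 ]), 'wrist_torque': array([ 0.00444804, -0.00978052,  0.00618208]), 'grip_width': 0.08525838359849705}
side [[558.19764654   0.         316.69560184]
 [  0.         558.19764654 238.22214896]
 [  0.           0.           1.        ]] -0.052137013170283644 [[ 0.972  0.165 -0.166  0.385]
 [-0.234  0.699 -0.676 -0.768]
 [ 0.005  0.696  0.718  1.041]
 [ 0.     0.     0.     1.   ]]
top [[467.96317155   0.         320.13088056]
 [  0.         467.96317155 235.08123918]
 [  0.           0.           1.        ]] -0.09726650183926808 [[-1.500e-02  9.760e-01 -2.180e-01  3.700e-01]
 [-1.000e+00 -1.400e-02  5.000e-03  1.800e-02]
 [ 1.000e-03  2.180e-01  9.760e-01  1.168e+00]
 [ 0.000e+00  0.000e+00  0.000e+00  1.000e+00]]
```

View pics/side0.png

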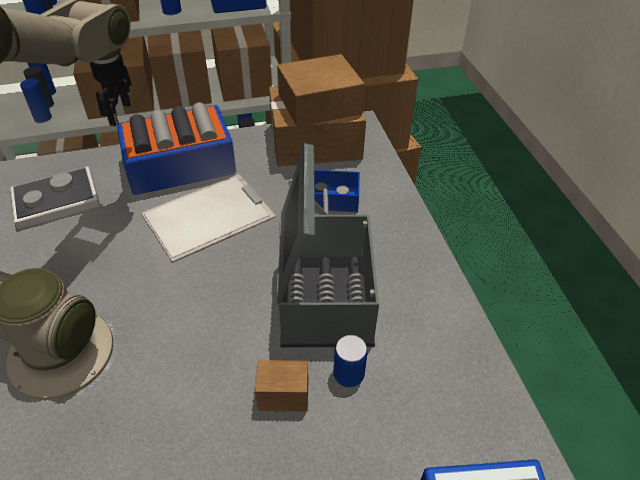

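View pics/top0.png

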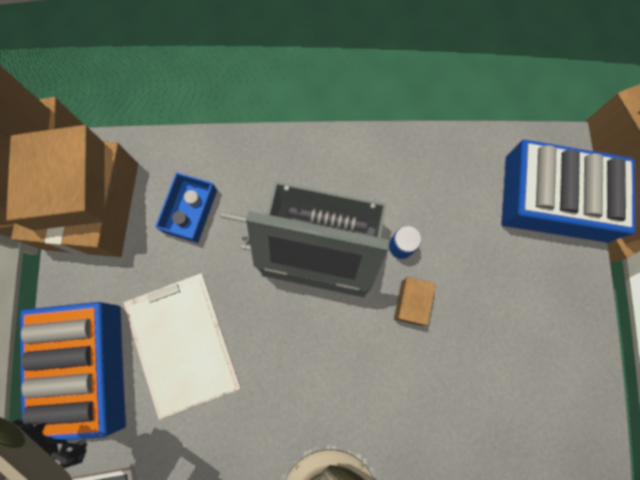

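```bash
python3 - <<'E'
from h import *
for n,c in(('top0',(200,160,210,150)),('side0',(240,130,160,230))):
    im=load(n);x,y,w,h=c
    p=cv2.cvtColor(im['pixels'][y:y+h,x:x+w],cv2.COLOR_RGB2BGR)
    k=min(800/w,600/h);cv2.imwrite('pics/%s_z.png'%n,cv2.resize(p,None,fx=k,fy=k,interpolation=cv2.INTER_CUBIC))
    print(n,k)
im=load('top0');W=cloud(im)
def at(u,v):print((u,v),W[v,u].round(4))
for p in[(232,217),(240,218),(228,217),(224,216),(243,243),(280,186),(382,206),(250,217),(387,240),(256,266),(365,293),(300,225),(300,280),(407,236),(417,302),(160,230),(300,350)]:at(*p)
E
```

```text
top0 3.8095238095238093
side0 2.608695652173913
(232, 217) [0.6449 0.2134 0.1393]
(240, 218) [0.6423 0.195  0.139 ]
(228, 217) [0.6449 0.2225 0.1398]
(224, 216) [0.6478 0.232  0.1385]
(243, 243) [6.129e-01 2.097e-01 4.000e-04]
(280, 186) [0.7178 0.1042 0.1376]
(382, 206) [ 0.6644 -0.1288  0.1443]
(250, 217) [0.5879 0.1405 0.3504]
(387, 240) [ 0.5425 -0.1059  0.347 ]
(256, 266) [0.5272 0.1532 0.1656]
(365, 293) [ 0.4755 -0.0913  0.06  ]
(300, 225) [0.5713 0.05   0.3519]
(300, 280) [0.5084 0.0621 0.0626]
(407, 236) [ 0.6032 -0.1907  0.1006]
(417, 302) [ 0.4502 -0.2091  0.0832]
(160, 230) [0.6424 0.4156 0.0336]
(300, 350) [0.3445 0.0658 0.0014]
```

View pics/top0_z.png

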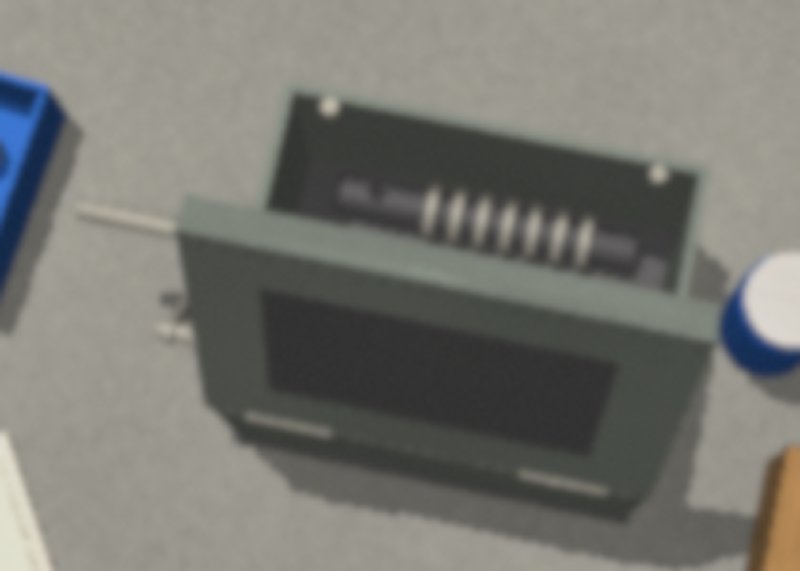

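View pics/side0_z.png

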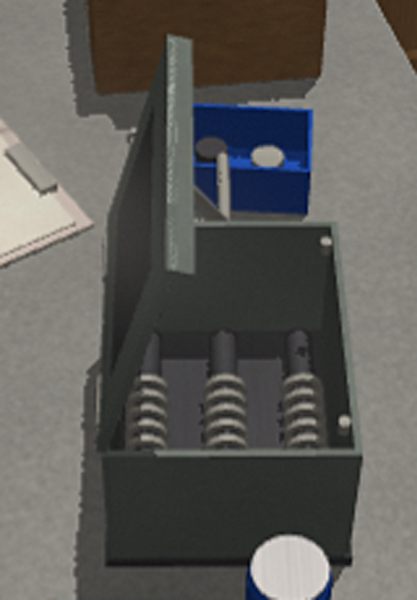

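```bash
python3 - <<'E'
from h import *
W=cloud(load('top0'));S=cloud(load('side0'))
# lid outer face plane fit from top view
from itertools import product
m=np.zeros((480,640),bool);m[240:262,275:350]=1
P=W[m];P=P[np.isfinite(P).all(1)];c=np.median(P,0);u,s,vt=np.linalg.svd(P-c,full_matrices=False);n=vt[2];d=(P-c)@n;P=P[abs(d)<.01];c=P.mean(0);n=np.linalg.svd(P-c,full_matrices=False)[2][2];print('lid n',n,c,np.std((P-c)@n),'yaw',np.degrees(np.arctan2(n[1],n[0])),'tilt',np.degrees(np.arcsin(n[2])))
# rims, both
for nm,A in(('top',W),('side',S)):
    q=(A[...,2]>.143)&(A[...,2]<.156)&(A[...,0]>.42)&(A[...,0]<.78)&(abs(A[...,1])<.2)
    v,uu=np.where(q);P=A[q];np.save('pics/rim_%s.npy'%nm,P);print(nm,q.sum())
    r=cv2.minAreaRect((P[:,:2]*1000).astype(np.float32));print(r,cv2.boxPoints(r))
    # bar
    q=(A[...,2]>.11)&(A[...,2]<.15)&(A[...,0]>.6)&(A[...,0]<.7)&(A[...,1]>.17)&(A[...,1]<.26)
    P=A[q];print('bar',q.sum(),P[np.argsort(P[:,1])][::max(1,len(P)//25)].round(3))
E
```

```text
lid n [ 0.93838104 -0.21313058 -0.27205951] [0.53572383 0.03063818 0.29016368] 0.0007127630280855326 yaw -12.7962628121106 tilt -15.786856627592519
top 645
((597.1140747070312, 10.75494384765625), (260.4261474609375, 207.01455688476562), 77.21542358398438) [[ 467.35852  -93.3253 ]
 [ 669.24097 -139.13472]
 [ 726.8696   114.83519]
 [ 524.9872   160.6446 ]]
bar 138 [[0.637 0.183 0.14 ]
 [0.643 0.184 0.135]
 [0.645 0.187 0.136]
 [0.642 0.188 0.138]
 [0.646 0.191 0.134]
 [0.642 0.193 0.138]
 [0.639 0.196 0.135]
 [0.644 0.197 0.14 ]
 [0.647 0.2   0.138]
 [0.642 0.202 0.139]
 [0.647 0.204 0.138]
 [0.648 0.207 0.138]
 [0.645 0.209 0.139]
 [0.648 0.21  0.136]
 [0.648 0.212 0.136]
 [0.642 0.214 0.133]
 [0.651 0.217 0.135]
 [0.654 0.22  0.132]
 [0.646 0.221 0.136]
 [0.644 0.223 0.136]
 [0.653 0.225 0.137]
 [0.65  0.227 0.139]
 [0.65  0.23  0.138]
 [0.653 0.232 0.138]
 [0.653 0.235 0.138]
 [0.653 0.237 0.138]
 [0.645 0.239 0.139]
 [0.655 0.242 0.137]]
side 1058
((597.817138671875, 17.89678955078125), (277.6567077636719, 206.45318603515625), 77.1869888305664) [[ 466.37302   -94.582054]
 [ 667.6853   -140.36716 ]
 [ 729.2612    130.37564 ]
 [ 527.949     176.16074 ]]
bar 99 [[0.635 0.171 0.14 ]
 [0.631 0.174 0.136]
 [0.641 0.176 0.134]
 [0.635 0.179 0.136]
 [0.633 0.18  0.136]
 [0.64  0.18  0.14 ]
 [0.644 0.185 0.135]
 [0.642 0.187 0.138]
 [0.637 0.187 0.138]
 [0.645 0.192 0.139]
 [0.641 0.193 0.139]
 [0.644 0.195 0.137]
 [0.642 0.198 0.138]
 [0.64  0.2   0.136]
 [0.648 0.202 0.136]
 [0.641 0.204 0.136]
 [0.642 0.206 0.137]
 [0.65  0.208 0.134]
 [0.65  0.21  0.135]
 [0.645 0.211 0.139]
 [0.649 0.214 0.138]
 [0.644 0.215 0.138]
 [0.652 0.218 0.134]
 [0.642 0.22  0.138]
 [0.646 0.223 0.138]
 [0.649 0.225 0.142]
 [0.644 0.227 0.138]
 [0.647 0.229 0.135]
 [0.655 0.231 0.135]
 [0.646 0.234 0.135]
 [0.646 0.235 0.137]
 [0.654 0.236 0.138]
 [0.649 0.237 0.141]]
```

```bash
python3 - <<'E'
from h import *
S=cloud(load('side0'));W=cloud(load('top0'))
for p in[(20,30),(60,30),(100,30),(118,40),(110,60),(112,90),(112,110),(10,50),(60,55)]:print(p,S[p[1],p[0]].round(3))
im=load('top0')['pixels'].astype(int)
b=(im[...,2]>90)&(im[...,2]>im[...,0]*2)
for nm,x0,x1,y0,y1 in(('bin',140,230,160,250),('tray',15,130,295,440)):
    m=np.zeros_like(b);m[y0:y1,x0:x1]=b[y0:y1,x0:x1];P=W[m];P=P[np.isfinite(P).all(1)];print(nm,P.min(0),P.max(0))
p=cv2.cvtColor(load('side0')['pixels'][:140,:180],cv2.COLOR_RGB2BGR);cv2.imwrite('pics/armz.png',cv2.resize(p,None,fx=4,fy=4,interpolation=cv2.INTER_CUBIC))
E
```

```text
(20, 30) [0.091 0.28  0.595]
(60, 30) [0.14  0.364 0.55 ]
(100, 30) [0.205 0.43  0.511]
(118, 40) [0.231 0.467 0.467]
(110, 60) [0.2   0.489 0.412]
(112, 90) [0.186 0.489 0.335]
(112, 110) [0.177 0.463 0.296]
(10, 50) [0.07  0.252 0.573]
(60, 55) [0.129 0.344 0.508]
bin [ 0.61342511  0.28163659 -0.0029479 ] [0.78361549 0.41717065 0.06624316]
tray [ 0.06519717  0.48009751 -0.75972122] [0.50053982 1.29097088 0.33113874]
```

View pics/armz.png

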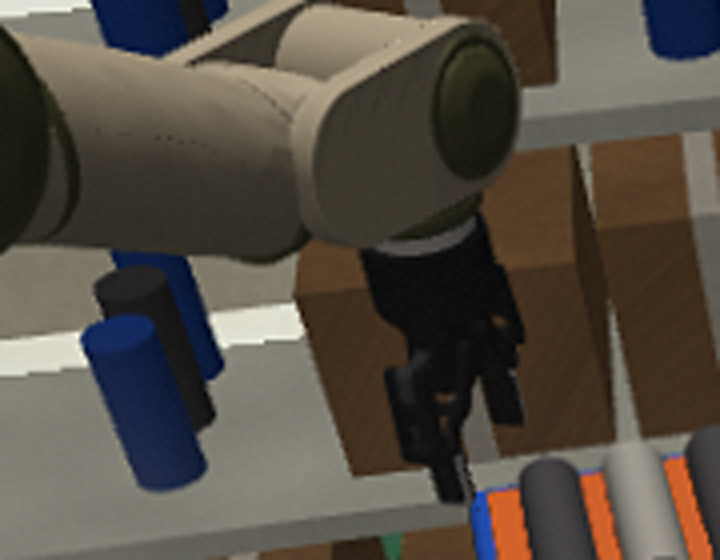

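Call:
play_rows --targets "-0.025 -0.006 0 -0.02 1; -0.066 -0.016 0 -0.05 1; -0.11 -0.027 0 -0.08 1; -0.154 -0.038 0 -0.11 1; -0.198 -0.048 0 -0.122 1"

```text
time_s: 0.6
position: [0.3575, 0.4039, 0.2311]
tool_rot: [[-0.975, 0.221, -0.001], [0.221, 0.975, -0.0], [0.0, -0.0, -1.0]]
ft_force: [0.8, 0.0, -0.7]
grip_width: 0.0122
```

Call:
play_rows --targets "-0.044 -0.017 0 0 1; -0.088 -0.034 0 0 1; -0.132 -0.05 0 0 1; -0.176 -0.067 0 0 1; -0.22 -0.084 0 0 1"

```text
time_s: 1.1
position: [0.5536, 0.273, 0.231]
tool_rot: [[-0.975, 0.222, -0.001], [0.222, 0.975, -0.0], [0.001, -0.0, -1.0]]
ft_force: [0.5, 0.3, 0.4]
grip_width: 0.0001
```

Call:
play_rows --targets "-0.034 -0.013 0 0 1; -0.058 -0.022 0 0 1; -0.068 -0.026 0 0 1; -0.068 -0.026 0 0 1"

```text
time_s: 1.5
position: [0.6132, 0.2334, 0.2305]
tool_rot: [[-0.975, 0.223, -0.001], [0.223, 0.975, -0.0], [0.001, -0.0, -1.0]]
ft_force: [-0.1, -0.4, 0.4]
grip_width: -0.0001
```

```bash
python3 - <<'E'
from h import *
s=status.observe();print(s['position'],s['q'],s['ft_force'],s['time_s'])
shot('side','side1.png');shot('top','top1.png')
E
```

```text
[0.61321119 0.23336304 0.23053084] [ 1.05180329e+01  3.29545263e+01  5.53784552e+01  7.41230943e-04
  9.17357642e+01 -6.65860572e+01] [-0.1258477  -0.44078245  0.40330961] 1.5
```

View pics/side1.png

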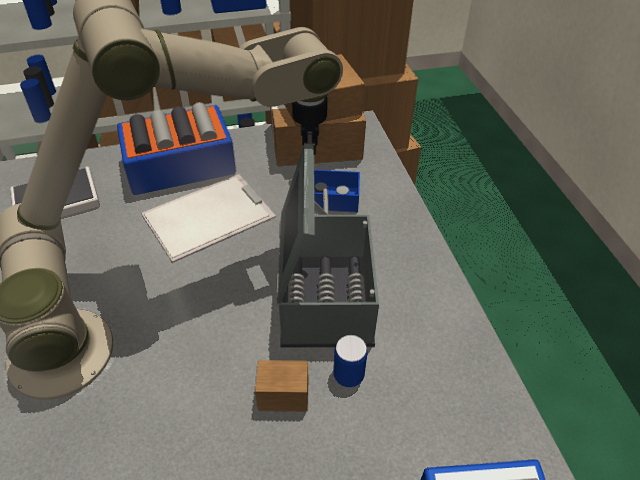

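View pics/top1.png

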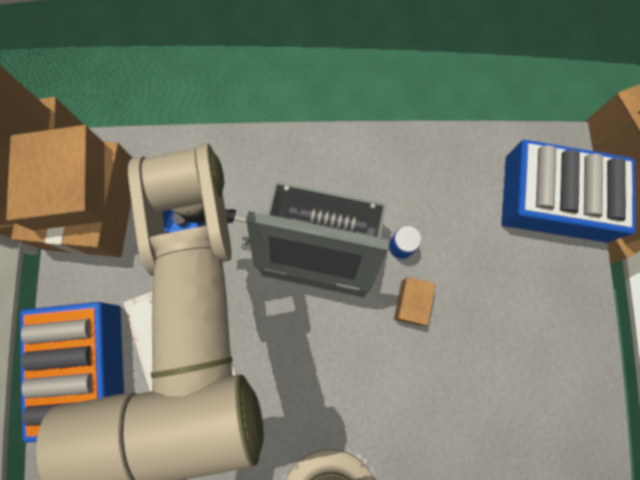

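Call:
play_rows --targets "0 0 0.03 0 1; 0 0 0.065 0 1; 0 0 0.1 0 1; 0 0 0.117 0 1; 0 0 0.117 0 1"

```text
time_s: 2.1
position: [0.6106, 0.2349, 0.1121]
tool_rot: [[-0.975, 0.22, -0.005], [0.22, 0.975, -0.001], [0.005, -0.002, -1.0]]
ft_force: [-0.7, 0.1, -0.1]
grip_width: -0.0003
```

```bash
python3 - <<'E'
from h import *
im=shot('side','side2.png');im2=shot('top','top2.png')
s=status.observe();print(s['position'],s['ft_force'],s['time_s'])
p=np.hstack([cv2.resize(im['pixels'][120:240,280:380],(400,480),interpolation=cv2.INTER_CUBIC),cv2.resize(im2['pixels'][160:280,180:280],(400,480),interpolation=cv2.INTER_CUBIC)])
cv2.imwrite('pics/z2.png',cv2.cvtColor(p,cv2.COLOR_RGB2BGR))
E
```

```text
[0.61252604 0.23491324 0.1155219 ] [ 0.19562746  0.45130127 -0.08444744] 2.2
```

View pics/z2.png

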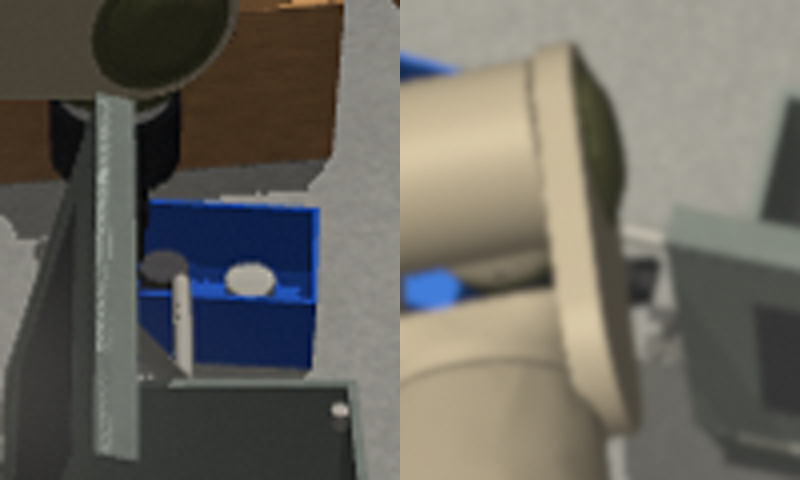

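Call:
play_rows --targets "-0.004 0 0 0 1; -0.008 0 0 0 1; -0.012 0 0 0 1; -0.012 0 0 0 1"

```text
time_s: 2.6
position: [0.6252, 0.2311, 0.1146]
tool_rot: [[-0.975, 0.222, 0.001], [0.222, 0.975, 0.0], [-0.001, 0.0, -1.0]]
ft_force: [-0.8, 0.1, -0.1]
grip_width: 0.0004
```

Call:
play_rows --targets "-0.001 0 0 0 1; -0.002 0 0 0 1; -0.003 0 0 0 1; -0.004 0 0 0 1;-0.004 0 0 0 1"

```text
time_s: 3.1
position: [0.6285, 0.2304, 0.1143]
tool_rot: [[-0.975, 0.222, -0.0], [0.222, 0.975, 0.0], [0.0, -0.0, -1.0]]
ft_force: [0.2, -0.3, -0.8]
grip_width: -0.0001
```

Call:
play_rows --targets "-0.001 0 0 0 1; -0.002 0 0 0 1; -0.002 0 0 0 1"

```text
time_s: 3.4
position: [0.6305, 0.2299, 0.1143]
tool_rot: [[-0.975, 0.222, 0.0], [0.222, 0.975, -0.0], [-0.0, -0.0, -1.0]]
ft_force: [-0.3, -1.0, -0.0]
grip_width: -0.0001
```

Call:
play_rows --targets "-0.001 0 0 0 1; -0.002 0 0 0 1; -0.002 0 0 0 1"

```text
time_s: 3.7
position: [0.6325, 0.2295, 0.1143]
tool_rot: [[-0.975, 0.222, 0.0], [0.222, 0.975, 0.0], [-0.0, 0.0, -1.0]]
ft_force: [0.4, -0.8, 0.9]
grip_width: -0.0001
```

Call:
play_rows --targets "-0.0007 0 0 0 1; -0.0014 0 0 0 1; -0.0014 0 0 0 1"

```text
time_s: 4.0
position: [0.6337, 0.2292, 0.1143]
tool_rot: [[-0.975, 0.222, -0.0], [0.222, 0.975, 0.0], [0.0, -0.0, -1.0]]
ft_force: [-0.6, -0.1, -0.9]
grip_width: 0.0002
```

Call:
play_rows --targets "-0.0007 0 0 0 1; -0.0014 0 0 0 1; -0.0014 0 0 0 1"

```text
time_s: 4.3
position: [0.6339, 0.2292, 0.1143]
tool_rot: [[-0.975, 0.222, -0.003], [0.222, 0.975, 0.0], [0.003, -0.001, -1.0]]
ft_force: [-7.3, 1.2, 2.5]
grip_width: 0.0001
```

Call:
play_rows --targets "0 0 -0.0004 0 1; 0 0 -0.0008 0 1; 0 0 -0.0012 0 1"

```text
time_s: 4.6
position: [0.6345, 0.2291, 0.1152]
tool_rot: [[-0.975, 0.222, -0.002], [0.222, 0.975, -0.0], [0.002, -0.0, -1.0]]
ft_force: [-3.1, 0.4, -0.8]
grip_width: -0.0001
```

Call:
play_rows --targets "-0.0002 0 -0.0006 0 1; -0.0005 0 -0.0012 0 1; -0.0008 0 -0.0018 0 1; -0.0011 0 -0.0024 0 1"

```text
time_s: 5.0
position: [0.6363, 0.2286, 0.1179]
tool_rot: [[-0.975, 0.222, 0.0], [0.222, 0.975, -0.0], [-0.0, 0.0, -1.0]]
ft_force: [-2.7, 0.6, -2.1]
grip_width: 0.0
```

Call:
play_rows --targets "-0.0005 0 -0.0006 0 1; -0.001 0 -0.0012 0 1; -0.0015 0 -0.0018 0 1; -0.002 0 -0.0024 0 1; -0.0025 0 -0.003 0 1"

```text
time_s: 5.5
position: [0.6387, 0.2281, 0.1211]
tool_rot: [[-0.975, 0.222, 0.0], [0.222, 0.975, 0.0], [-0.0, 0.0, -1.0]]
ft_force: [-2.2, 0.4, -0.3]
grip_width: 0.0002
```

Call:
play_rows --targets "-0.0005 0 -0.0006 0 1; -0.001 0 -0.0012 0 1; -0.0015 0 -0.0018 0 1; -0.002 0 -0.0024 0 1; -0.0025 0 -0.003 0 1"

```text
time_s: 6.0
position: [0.6412, 0.2275, 0.1241]
tool_rot: [[-0.975, 0.222, 0.0], [0.222, 0.975, -0.0], [-0.0, 0.0, -1.0]]
ft_force: [-0.4, 0.3, -0.0]
grip_width: -0.0003
```

Call:
play_rows --targets "-0.0006 0 -0.0005 0 1; -0.0012 0 -0.001 0 1; -0.0018 0 -0.0015 0 1; -0.0024 0 -0.002 0 1; -0.003 0 -0.0025 0 1"

```text
time_s: 6.5
position: [0.644, 0.2269, 0.1266]
tool_rot: [[-0.975, 0.222, 0.0], [0.222, 0.975, 0.0], [-0.0, 0.0, -1.0]]
ft_force: [-1.1, -1.2, 1.1]
grip_width: -0.0002
```

Call:
play_rows --targets "-0.0006 0 -0.0005 0 1; -0.0012 0 -0.001 0 1; -0.0018 0 -0.0015 0 1; -0.0018 0 -0.0015 0 1; -0.0018 0 -0.0015 0 1"

```text
time_s: 7.0
position: [0.6457, 0.2265, 0.1279]
tool_rot: [[-0.975, 0.222, 0.0], [0.222, 0.975, -0.0], [-0.0, -0.0, -1.0]]
ft_force: [-1.1, -0.0, -0.5]
grip_width: -0.0001
```

```bash
cat > bar.py <<'E'
from h import *
import sys
k=sys.argv[1]
S=cloud(shot('side','side%s.png'%k));W=cloud(shot('top','top%s.png'%k))
S0=cloud(load('side0'));W0=cloud(load('top0'))
C=np.array([.597,.0108]);ex=np.array([.975,-.2215]);ey=np.array([.2215,.975])
for n,A in(('s0',S0),('s',S),('t0',W0),('t',W)):
    D=A[...,:2]-C;X=D@ex;Y=D@ey;Z=A[...,2]
    q=(Y>.140)&(Y<.195)&(X>-.03)&(X<.08)&(Z>.125)&(Z<.19)
    print(n,'bar',q.sum(),np.median(X[q]).round(4),np.percentile(Z[q],[50,90]).round(4))
    # lid angle : free edge
    q=(abs(Y)<.11)&(X<.06)&(X>-.12)&(Z>.2)&(Z<.4)
    if n[0]=='t':
        P=np.c_[X[q],Z[q]];r=(X[q]>-2)
        g=np.polyfit(Z[q],X[q],1);print('lid elev deg',np.degrees(np.arctan2(1,g[0])),q.sum())
s=status.observe();print(s['position'],s['ft_force'],s['time_s'])
E
python3 bar.py 3
```

```text
s0 bar 126 -0.0034 [0.1445 0.1665]
s bar 186 0.0049 [0.1566 0.1832]
t0 bar 43 0.0018 [0.1378 0.1409]
lid elev deg 71.55512648133107 5308
t bar 2 0.0214 [0.1453 0.1466]
lid elev deg 71.76459824648792 5271
[0.64572966 0.22642606 0.12786114] [-0.43920442  0.10329463  0.76660828] 7.1
```

```bash
python3 - <<'E'
from h import *
o=[]
for n in('side0','side3'):
    p=load(n)['pixels'][140:240,290:370];o.append(cv2.resize(p,(400,500),interpolation=cv2.INTER_CUBIC))
cv2.imwrite('pics/z3.png',cv2.cvtColor(np.hstack(o),cv2.COLOR_RGB2BGR))
E
```

```text
(no output)
```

View pics/z3.png

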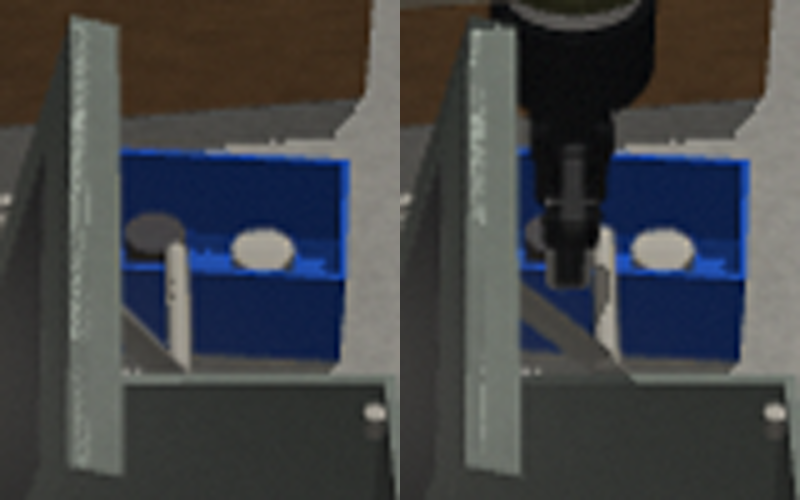

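Call:
play_rows --targets "-0.0006 0 -0.0004 0 1; -0.0013 0 -0.0008 0 1; -0.002 0 -0.0012 0 1; -0.002 0 -0.0012 0 1; -0.002 0 -0.0012 0 1"

```text
time_s: 7.6
position: [0.6476, 0.2261, 0.1292]
tool_rot: [[-0.975, 0.222, -0.0], [0.222, 0.975, 0.0], [0.0, -0.0, -1.0]]
ft_force: [-2.1, -0.6, 1.2]
grip_width: 0.0
```

```bash
python3 bar.py 4
```

```text
s0 bar 126 -0.0034 [0.1445 0.1665]
s bar 196 0.0061 [0.1575 0.1823]
t0 bar 43 0.0018 [0.1378 0.1409]
lid elev deg 71.55512648133107 5308
t bar 15 0.0215 [0.15   0.1519]
lid elev deg 71.75815216216843 5264
[0.64759582 0.22608137 0.12920736] [-1.40220681  0.68769701  1.24226644] 7.7
```

Call:
play_rows --targets "0.002 0 0 0 1; 0.006 0 0 0 1; 0.014 0 0 0 1; 0.022 0 0 0 1; 0.03 0 0 0 1"

```text
time_s: 8.2
position: [0.6175, 0.233, 0.1292]
tool_rot: [[-0.975, 0.222, -0.0], [0.222, 0.975, 0.0], [0.0, 0.0, -1.0]]
ft_force: [-0.1, 0.4, 0.4]
grip_width: -0.0
```

```bash
python3 bar.py 5; python3 - <<'E'
from h import *
o=[]
for n in('side4','side5'):
    p=load(n)['pixels'][140:240,290:370];o.append(cv2.resize(p,(400,500),interpolation=cv2.INTER_CUBIC))
cv2.imwrite('pics/z5.png',cv2.cvtColor(np.hstack(o),cv2.COLOR_RGB2BGR))
E
```

```text
s0 bar 126 -0.0034 [0.1445 0.1665]
s bar 176 0.0079 [0.1549 0.1807]
t0 bar 43 0.0018 [0.1378 0.1409]
lid elev deg 71.55512648133107 5308
t bar 62 0.0186 [0.1493 0.1518]
lid elev deg 71.77022294726935 5264
[0.6172852  0.23321122 0.12945288] [0.16522924 0.01877703 0.35313752] 8.3
```

View pics/z5.png

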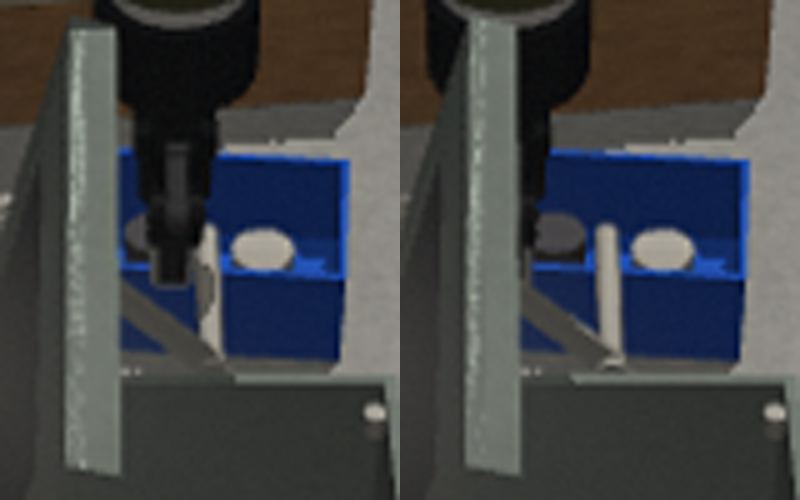

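Call:
play_rows --targets "0.02 0 -0.03 0 1; 0.04 0 -0.07 0 1; 0.065 0 -0.11 0 1; 0.08 0 -0.15 0 1; 0.08 0 -0.18 0 1"

```text
time_s: 8.8
position: [0.5389, 0.2512, 0.3128]
tool_rot: [[-0.975, 0.221, 0.003], [0.221, 0.975, 0.001], [-0.003, 0.002, -1.0]]
ft_force: [1.1, 0.2, 0.7]
grip_width: -0.0001
```

Call:
play_rows --targets "0 -0.03 0 0 1; 0 -0.07 0 0 1; 0 -0.115 0 0 1; 0 -0.155 0 0 1; 0 -0.19 0 0 1"

```text
time_s: 9.3
position: [0.4976, 0.0635, 0.3094]
tool_rot: [[-0.975, 0.222, 0.001], [0.222, 0.975, -0.0], [-0.001, -0.0, -1.0]]
ft_force: [-0.1, 0.6, 0.7]
grip_width: -0.0003
```

Call:
play_rows --targets "0 -0.02 0 0 1; 0 -0.031 0 0 1; 0 -0.031 0 0 1"

```text
time_s: 9.6
position: [0.4913, 0.0342, 0.3093]
tool_rot: [[-0.975, 0.223, 0.0], [0.223, 0.975, -0.0], [-0.0, -0.0, -1.0]]
ft_force: [0.1, 0.7, 0.3]
grip_width: -0.0
```

```bash
python3 - <<'E'
from h import *
shot('side','side6.png')
s=status.observe();print(s['position'],s['ft_force'],s['time_s'])
D=s['position'][:2]-[.597,.0108];print(D@[.975,-.2215],D@[.2215,.975])
E
```

```text
[0.49143928 0.03511341 0.30923628] [-0.05367231 -0.2588425  -0.13804759] 9.65
-0.10830712048654342 0.00032387914970620144
```

View pics/side6.png

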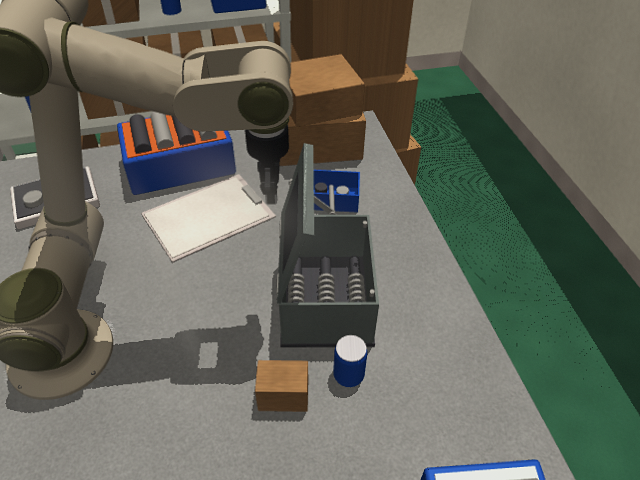

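Call:
play_rows --targets "-0.01 0 0 0 1; -0.022 0 0 0 1; -0.03 0 0 0 1; -0.03 0 0 0 1"

```text
time_s: 10.05
position: [0.5218, 0.0284, 0.3084]
tool_rot: [[-0.975, 0.222, -0.001], [0.222, 0.975, 0.0], [0.001, -0.0, -1.0]]
ft_force: [-0.1, 0.1, 0.4]
grip_width: -0.0001
```

Call:
play_rows --targets "-0.002 0 0 0 1; -0.004 0 0 0 1; -0.006 0 0 0 1; -0.008 0 0 0 1; -0.008 0 0 0 1"

```text
time_s: 10.55
position: [0.5285, 0.0265, 0.3091]
tool_rot: [[-0.975, 0.222, 0.0], [0.222, 0.975, 0.0], [-0.0, 0.0, -1.0]]
ft_force: [0.1, 0.0, -0.0]
grip_width: 0.0002
```

Call:
play_rows --targets "-0.002 0 0 0 1; -0.004 0 0 0 1; -0.006 0 0 0 1; -0.006 0 0 0 1"

```text
time_s: 10.95
position: [0.5332, 0.0254, 0.3086]
tool_rot: [[-0.975, 0.222, -0.004], [0.222, 0.975, 0.001], [0.004, -0.0, -1.0]]
ft_force: [-5.9, 0.6, -0.1]
grip_width: -0.0002
```

```bash
python3 - <<'E'
import numpy as np
a=np.radians(75);d=.03
for c in range(8):
    r=[]
    for k in range(1,6):
        b=a-k*d;r.append('%.4f 0 %.4f 0 1'%(-.16*(np.cos(b)-np.cos(a)),-.16*(np.sin(b)-np.sin(a))))
    a-=5*d;print('; '.join(r),np.degrees(a).round(1),(.154+.16*np.sin(a)).round(4))
E
```

```text
-0.0046 0 0.0013 0 1; -0.0092 0 0.0028 0 1; -0.0137 0 0.0043 0 1; -0.0182 0 0.0061 0 1; -0.0226 0 0.0079 0 1 66.4 0.3006
-0.0044 0 0.0020 0 1; -0.0087 0 0.0041 0 1; -0.0129 0 0.0063 0 1; -0.0171 0 0.0087 0 1; -0.0212 0 0.0112 0 1 57.8 0.2894
-0.0040 0 0.0026 0 1; -0.0080 0 0.0054 0 1; -0.0118 0 0.0082 0 1; -0.0156 0 0.0112 0 1; -0.0193 0 0.0143 0 1 49.2 0.2752
-0.0036 0 0.0032 0 1; -0.0071 0 0.0065 0 1; -0.0105 0 0.0099 0 1; -0.0138 0 0.0134 0 1; -0.0169 0 0.0170 0 1 40.6 0.2582
-0.0031 0 0.0037 0 1; -0.0060 0 0.0075 0 1; -0.0089 0 0.0113 0 1; -0.0116 0 0.0153 0 1; -0.0142 0 0.0193 0 1 32.0 0.2389
-0.0025 0 0.0041 0 1; -0.0048 0 0.0083 0 1; -0.0071 0 0.0125 0 1; -0.0092 0 0.0168 0 1; -0.0112 0 0.0212 0 1 23.4 0.2176
-0.0018 0 0.0044 0 1; -0.0036 0 0.0089 0 1; -0.0051 0 0.0135 0 1; -0.0066 0 0.0180 0 1; -0.0079 0 0.0227 0 1 14.8 0.195
-0.0012 0 0.0047 0 1; -0.0022 0 0.0093 0 1; -0.0031 0 0.0141 0 1; -0.0038 0 0.0188 0 1; -0.0044 0 0.0236 0 1 6.2 0.1714
```

First a gentle start, in half steps.

Call:
play_rows --targets "-0.001 0 0.0003 0 1; -0.002 0 0.0006 0 1; -0.003 0 0.0009 0 1; -0.0046 0 0.0013 0 1; -0.0046 0 0.0013 0 1"

```text
time_s: 11.45
position: [0.5378, 0.0244, 0.3073]
tool_rot: [[-0.975, 0.222, -0.004], [0.222, 0.975, 0.001], [0.004, -0.0, -1.0]]
ft_force: [-5.2, 1.0, -0.3]
grip_width: 0.0
```

Call:
play_rows --targets "-0.004 0 0.0014 0 1; -0.009 0 0.003 0 1; -0.0135 0 0.0048 0 1; -0.018 0 0.0066 0 1; -0.018 0 0.0066 0 1"

```text
time_s: 11.95
position: [0.556, 0.0203, 0.3006]
tool_rot: [[-0.975, 0.222, -0.002], [0.222, 0.975, 0.0], [0.002, -0.0, -1.0]]
ft_force: [-1.5, 0.2, -0.7]
grip_width: 0.0
```

```bash
cat > lid.py <<'E'
from h import *
import sys
k=sys.argv[1]
S=cloud(shot('side','side%s.png'%k))
C=np.array([.6013,.0098]);ex=np.array([.975,-.2215]);ey=np.array([.2215,.975])
for n,A in(('0',cloud(load('side0'))),('now',S)):
    D=A[...,:2]-C;X=D@ex;Y=D@ey;Z=A[...,2]
    q=(Y>-.125)&(Y<-.08)&(X>-.12)&(X<.13)&(Z>.13)&(Z<.4)
    i=np.hypot(X+.1,Z-.154)*q;i[~np.isfinite(i)]=0
    m=(i>.19)&(i<.215);print(n,m.sum(),'edge angle',np.degrees(np.median(np.arctan2(Z[m]-.154,X[m]+.1))).round(2))
s=status.observe();print(s['position'],s['ft_force'],s['time_s'])
E
python3 lid.py 7
```

```text
0 306 edge angle 73.03
now 311 edge angle 63.83
[0.5561662  0.02024901 0.30094045] [-1.86796531  0.12233098  0.1160494 ] 12.0
```

View pics/side7.png

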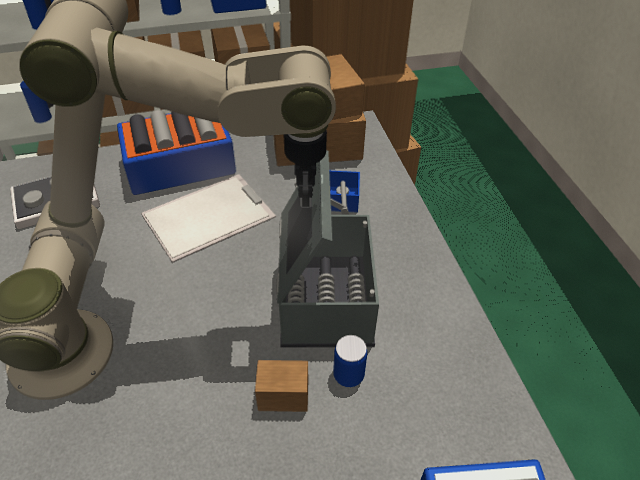

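The lid has followed (edge angle 73° → 64°, free edge near pixel (325,160)). Continuing along the arc.

Call:
play_rows --targets "-0.0044 0 0.0020 0 1; -0.0087 0 0.0041 0 1; -0.0129 0 0.0063 0 1; -0.0171 0 0.0087 0 1; -0.0212 0 0.0112 0 1"

```text
time_s: 12.5
position: [0.5771, 0.0155, 0.2898]
tool_rot: [[-0.975, 0.222, -0.0], [0.222, 0.975, 0.0], [0.0, 0.0, -1.0]]
ft_force: [-3.2, 0.9, -0.4]
grip_width: -0.0
```

Call:
play_rows --targets "-0.0040 0 0.0026 0 1; -0.0080 0 0.0054 0 1; -0.0118 0 0.0082 0 1; -0.0156 0 0.0112 0 1; -0.0193 0 0.0143 0 1"

```text
time_s: 13.0
position: [0.5961, 0.0111, 0.2755]
tool_rot: [[-0.975, 0.222, 0.0], [0.222, 0.975, -0.0], [-0.0, 0.0, -1.0]]
ft_force: [-3.3, 0.7, -0.2]
grip_width: -0.0001
```

Call:
play_rows --targets "-0.0036 0 0.0032 0 1; -0.0071 0 0.0065 0 1; -0.0105 0 0.0099 0 1; -0.0138 0 0.0134 0 1; -0.0169 0 0.0170 0 1"

```text
time_s: 13.5
position: [0.6127, 0.0074, 0.2586]
tool_rot: [[-0.975, 0.222, 0.001], [0.222, 0.975, -0.0], [-0.001, 0.0, -1.0]]
ft_force: [-3.3, 0.4, 0.2]
grip_width: 0.0
```

```bash
python3 lid.py 8
```

```text
0 306 edge angle 73.03
now 285 edge angle 39.58
[0.61304165 0.00720802 0.25793737] [-0.85337421  0.90255463  1.54289714] 13.55
```

View pics/side8.png

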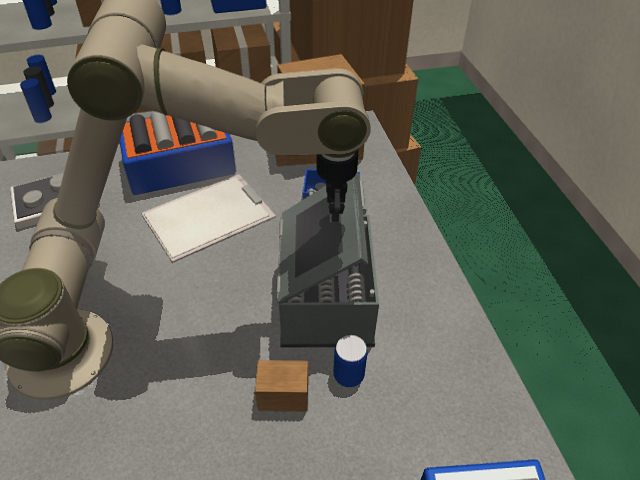

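Call:
play_rows --targets "-0.0031 0 0.0037 0 1; -0.0060 0 0.0075 0 1; -0.0089 0 0.0113 0 1; -0.0116 0 0.0153 0 1; -0.0142 0 0.0193 0 1"

```text
time_s: 14.05
position: [0.6266, 0.0042, 0.2393]
tool_rot: [[-0.975, 0.222, 0.001], [0.222, 0.975, -0.0], [-0.001, 0.0, -1.0]]
ft_force: [-1.3, 0.6, 3.6]
grip_width: -0.0002
```

Call:
play_rows --targets "-0.0025 0 0.0041 0 1; -0.0048 0 0.0083 0 1; -0.0071 0 0.0125 0 1; -0.0092 0 0.0168 0 1; -0.0112 0 0.0212 0 1"

```text
time_s: 14.55
position: [0.6373, 0.0017, 0.2179]
tool_rot: [[-0.975, 0.222, 0.0], [0.222, 0.975, -0.0], [-0.0, -0.0, -1.0]]
ft_force: [0.8, 0.1, 2.9]
grip_width: 0.0004
```

Call:
play_rows --targets "-0.0018 0 0.0044 0 1; -0.0036 0 0.0089 0 1; -0.0051 0 0.0135 0 1; -0.0066 0 0.0180 0 1; -0.0079 0 0.0227 0 1"

```text
time_s: 15.05
position: [0.6448, 0.0, 0.1951]
tool_rot: [[-0.975, 0.222, -0.0], [0.222, 0.975, -0.0], [-0.0, -0.0, -1.0]]
ft_force: [1.3, 0.4, 3.6]
grip_width: -0.0001
```

```bash
python3 lid.py 9
```

```text
0 306 edge angle 73.03
now 194 edge angle 14.55
[6.44644905e-01 5.29522901e-05 1.94169760e-01] [1.22288124 0.10910457 1.52602718] 15.1
```

View pics/side9.png

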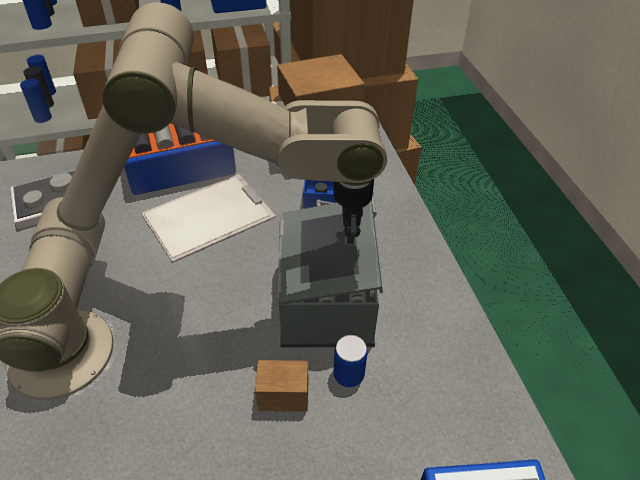

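Down ~20 mm to z ≈ 0.176, slower.

Call:
play_rows --targets "-0.0007 0 0.0025 0 1; -0.0013 0 0.005 0 1; -0.0018 0 0.0075 0 1; -0.0023 0 0.01 0 1; -0.0027 0 0.0125 0 1"

```text
time_s: 15.6
position: [0.6472, -0.0005, 0.1828]
tool_rot: [[-0.975, 0.222, -0.0], [0.222, 0.975, 0.0], [0.0, -0.0, -1.0]]
ft_force: [-0.9, 0.5, 2.6]
grip_width: 0.0002
```

Call:
play_rows --targets "-0.0003 0 0.0015 0 1; -0.0005 0 0.003 0 1; -0.0008 0 0.0045 0 1; -0.001 0 0.006 0 1; -0.001 0 0.006 0 1"

```text
time_s: 16.1
position: [0.6483, -0.0008, 0.1768]
tool_rot: [[-0.975, 0.222, -0.0], [0.222, 0.975, 0.0], [0.0, 0.0, -1.0]]
ft_force: [0.5, 0.2, 0.7]
grip_width: -0.0003
```

Call:
play_rows --targets "0 0 0.0007 0 1; 0 0 0.0014 0 1; 0 0 0.0021 0 1; 0 0 0.0028 0 1; 0 0 0.0028 0 1"

```text
time_s: 16.6
position: [0.6486, -0.0008, 0.1743]
tool_rot: [[-0.975, 0.222, 0.001], [0.222, 0.975, -0.0], [-0.001, 0.0, -1.0]]
ft_force: [0.2, -0.2, 2.1]
grip_width: 0.0002
```

Call:
play_rows --targets "0 0 0.0004 0 1; 0 0 0.0008 0 1; 0 0 0.0012 0 1; 0 0 0.0016 0 1; 0 0 0.002 0 1"

```text
time_s: 17.1
position: [0.6483, -0.0008, 0.1722]
tool_rot: [[-0.975, 0.222, 0.0], [0.222, 0.975, -0.0], [-0.0, -0.0, -1.0]]
ft_force: [1.0, 0.2, 2.3]
grip_width: -0.0004
```

Call:
play_rows --targets "0 0 0.0004 0 1; 0 0 0.0008 0 1; 0 0 0.0012 0 1; 0 0 0.0016 0 1; 0 0 0.0016 0 1"

```text
time_s: 17.6
position: [0.6483, -0.0007, 0.1705]
tool_rot: [[-0.975, 0.222, -0.0], [0.222, 0.975, 0.0], [0.0, 0.0, -1.0]]
ft_force: [1.4, -0.5, 2.1]
grip_width: -0.0001
```

Call:
play_rows --targets "0 0 0.0004 0 1; 0 0 0.0008 0 1; 0 0 0.0012 0 1; 0 0 0.0016 0 1; 0 0 0.0016 0 1"

```text
time_s: 18.1
position: [0.6483, -0.0007, 0.1689]
tool_rot: [[-0.975, 0.222, -0.0], [0.222, 0.975, 0.0], [0.0, -0.0, -1.0]]
ft_force: [0.4, 0.1, 1.9]
grip_width: -0.0003
```

Call:
play_rows --targets "0 0 0.0004 0 1; 0 0 0.0008 0 1; 0 0 0.0012 0 1; 0 0 0.0016 0 1; 0 0 0.0016 0 1"

```text
time_s: 18.6
position: [0.6483, -0.0008, 0.1673]
tool_rot: [[-0.975, 0.222, -0.0], [0.222, 0.975, 0.0], [0.0, 0.0, -1.0]]
ft_force: [1.5, -0.1, 2.4]
grip_width: 0.0001
```

Call:
play_rows --targets "0 0 0.0004 0 1; 0 0 0.0008 0 1; 0 0 0.0012 0 1; 0 0 0.0012 0 1"

```text
time_s: 19.0
position: [0.6483, -0.0007, 0.1661]
tool_rot: [[-0.975, 0.222, -0.0], [0.222, 0.975, 0.0], [0.0, -0.0, -1.0]]
ft_force: [0.4, -0.2, 1.8]
grip_width: -0.0
```

Call:
play_rows --targets "0 0 0.0004 0 1; 0 0 0.0008 0 1; 0 0 0.0012 0 1; 0 0 0.0012 0 1"

```text
time_s: 19.4
position: [0.6483, -0.0007, 0.165]
tool_rot: [[-0.975, 0.222, -0.0], [0.222, 0.975, 0.0], [0.0, -0.0, -1.0]]
ft_force: [2.4, 0.2, 2.4]
grip_width: 0.0003
```

Call:
play_rows --targets "0 0 0.0004 0 1; 0 0 0.0008 0 1; 0 0 0.0012 0 1; 0 0 0.0012 0 1"

```text
time_s: 19.8
position: [0.6484, -0.0007, 0.1644]
tool_rot: [[-0.975, 0.222, 0.001], [0.222, 0.975, -0.0], [-0.001, -0.0, -1.0]]
ft_force: [0.2, 0.0, 5.4]
grip_width: 0.0001
```

Call:
play_rows --targets "0 0 0.0003 0 1; 0 0 0.0006 0 1; 0 0 0.0006 0 1"

```text
time_s: 20.1
position: [0.6484, -0.0007, 0.1643]
tool_rot: [[-0.975, 0.222, 0.001], [0.222, 0.975, -0.0], [-0.001, -0.0, -1.0]]
ft_force: [-1.2, 0.4, 8.4]
grip_width: 0.0002
```

Call:
play_rows --targets "0 0 0.0003 0 1; 0 0 0.0006 0 1; 0 0 0.0006 0 1"

```text
time_s: 20.4
position: [0.6484, -0.0007, 0.1641]
tool_rot: [[-0.975, 0.222, 0.002], [0.222, 0.975, -0.0], [-0.002, -0.0, -1.0]]
ft_force: [-1.1, 0.3, 10.6]
grip_width: 0.0001
```

Call:
play_rows --targets "0 0 0.0002 0 1; 0 0 0.0004 0 1; 0 0 0.0004 0 1"

```text
time_s: 20.7
position: [0.6485, -0.0008, 0.164]
tool_rot: [[-0.975, 0.222, 0.002], [0.222, 0.975, -0.001], [-0.002, -0.0, -1.0]]
ft_force: [-2.5, 0.6, 11.9]
grip_width: -0.0002
```

Call:
play_rows --targets "0 0 0.0003 0 1; 0 0 0.0006 0 1; 0 0 0.0006 0 1; 0 0 0.0006 0 1;0 0 0.0006 0 1"

```text
time_s: 21.2
position: [0.6485, -0.0007, 0.1639]
tool_rot: [[-0.975, 0.222, 0.003], [0.222, 0.975, -0.001], [-0.003, -0.0, -1.0]]
ft_force: [-3.1, 0.4, 13.9]
grip_width: -0.0002
```

Call:
play_rows --targets "0 0 0.0001 0 1; 0 0 0.0001 0 1; 0 0 0.0001 0 1; 0 0 0.0001 0 1; 0 0 0.0001 0 1"

```text
time_s: 21.7
position: [0.6485, -0.0008, 0.1639]
tool_rot: [[-0.975, 0.222, 0.003], [0.222, 0.975, -0.001], [-0.003, -0.0, -1.0]]
ft_force: [-2.6, 0.8, 16.7]
grip_width: 0.0004
```

```bash
python3 lid.py 10
```

```text
0 306 edge angle 73.03
now 128 edge angle 3.48
[ 0.64848731 -0.00073574  0.16384852] [-3.99776407  1.03924635 15.3791792 ] 21.75
```

View pics/side10.png

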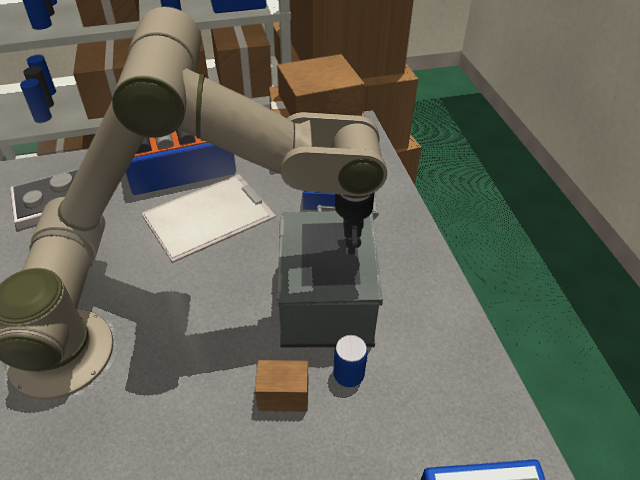

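Call:
play_rows --targets "0 0 -0.0015 0 1; 0 0 -0.004 0 1; 0 0 -0.01 0 1; 0 0 -0.02 0 1; 0 0 -0.04 0 1"

```text
time_s: 22.25
position: [0.6477, -0.0006, 0.2009]
tool_rot: [[-0.975, 0.222, -0.003], [0.222, 0.975, 0.001], [0.003, -0.0, -1.0]]
ft_force: [0.8, 0.3, -0.4]
grip_width: 0.0001
```

Call:
play_rows --targets "0.005 0 -0.03 0 1; 0.02 0 -0.06 0 1; 0.05 0 -0.09 0 1; 0.08 0 -0.1 0 1; 0.08 0 -0.1 0 1"

```text
time_s: 22.75
position: [0.5684, 0.0179, 0.3051]
tool_rot: [[-0.975, 0.221, 0.004], [0.221, 0.975, -0.001], [-0.004, 0.0, -1.0]]
ft_force: [0.1, -0.7, 0.3]
grip_width: 0.0002
```

```bash
python3 lid.py 11; python3 - <<'E'
from h import *
shot('top','top11.png')
S=load('side0')['pixels'].astype(int);T=load('side11')['pixels'].astype(int)
for n,(x0,x1,y0,y1) in dict(tin=(330,372,335,390),carton=(250,315,355,412)).items():
    print(n,abs(S-T)[y0:y1,x0:x1].mean())
A=cloud(load('side11'));C=np.array([.6013,.0098]);D=A[...,:2]-C;X=D@[.975,-.2215];Y=D@[.2215,.975];Z=A[...,2]
m=(abs(Y)<.11)&(X>-.09)&(X<.08)&(Z>.14)&(Z<.19)
g=np.polyfit(X[m],Z[m],1);print('lid slope deg',np.degrees(np.arctan(g[0])),'z at 60mm',np.polyval(g,.06),m.sum())
E
```

```text
0 306 edge angle 73.03
now 121 edge angle 3.5
[0.56951576 0.01740226 0.30353182] [ 0.66134196  0.42308224 -0.59389145] 22.8
tin 2.233621933621934
carton 5.516509221772379
lid slope deg 2.3369379158410544 z at 60mm 0.16514240144914977 6088
```

View pics/side11.png

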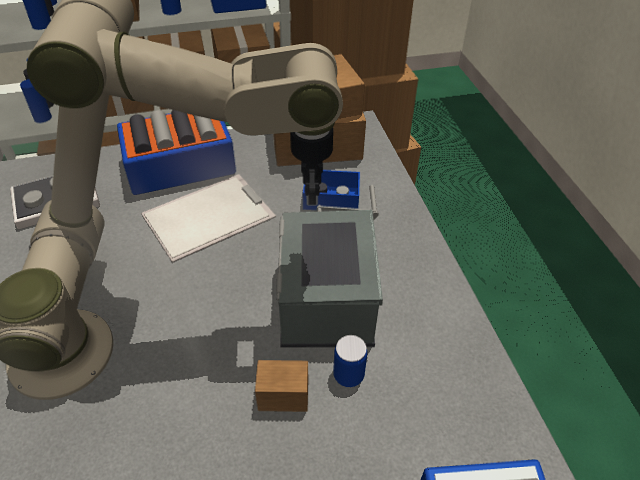

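```bash
ls pics | tail -3
```

```text
z2.png
z3.png
z5.png
```

View pics/top11.png

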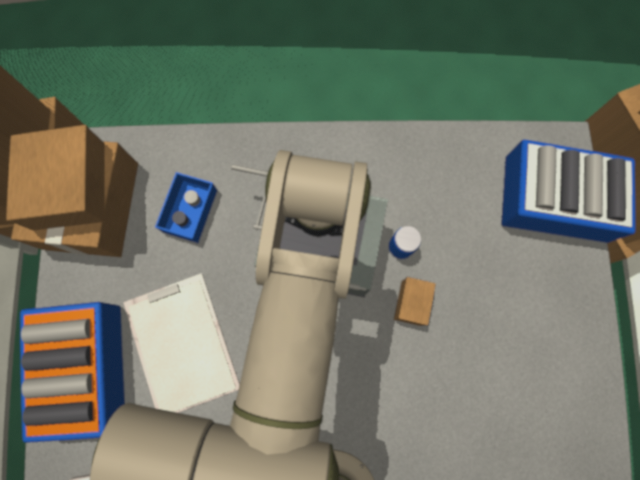

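```bash
python3 -c "
from rig import env;print(env.close_job())"
```

```text
the job is handed in; nothing more can be done
None
```

The lid is shut and pressed home, the stay is folded past centre, and the job was handed in at about 23 s of the 72 s allowed. The interface gave no verdict.

- **Stay:** I pushed the cross bar with the flank of the shut fingers, moving up and away from the hinge; I did not grip it. The tool can only point straight down, so this was a sideways and upward push, not a lift squarely from underneath. The highest force I read was about 8 N. I worked out the knee at about 0.2 rad past centre from how far the bar moved. The lid had not moved at that point, and the knee stayed over centre when I backed off.
- **Lid:** I pushed it down along its arc with the fingertips, about 160 mm from the hinge, at roughly 0.3 rad/s and under 6 N. It met its stop with the fingertips at z ≈ 0.164 m.
- **Pressing home:** I held more than 10 N for about 1.3 s, ending at 14 to 17 N, and the position stayed fixed. Then I withdrew upward.

**Last checks:**
- The lid lies flat, sloping about 2.3°, which fits a stop set several millimetres above level. The free-standing height measured 0.165 m against 0.164 m under load, within the camera's 2 mm. The cameras cannot confirm the 0.008 rad limit directly. My evidence for it is the firm rise in force at a fixed position.
- In the pictures the bar lies folded at the front of the chest, and the tin, carton and bin look unmoved.
- The arm hangs clear, and its force reading is near zero.
- My first estimate of the chest's position was about 4 mm too near the robot along x. I corrected it after the first contacts.

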